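Fit the retaining clip on the mixer spindle

TASK

Take the steel retaining clip by its red grip, press the brass spring washer on the mixer spindle down gently with it, never squashing its spring nearly flat, and push the clip sideways into the groove under the spindle head until it is fully seated round the spindle. Then let go, so that the clip alone keeps the washer held down. Use only light hand force and leave the other things on the bench alone.

Things in the scene. Friction and masses are not known exactly. Their poses are not given: they have to be found in the camera images.
- mixer_stand: grey base plate 110 x 90 x 12 mm, fixed to the bench, with a blue boss that carries an upright steel spindle; origin on the spindle axis at bench height, z up. From the top: spindle head (24 mm diameter, 12.5 mm high), below it the groove (neck 16 mm diameter) with the brass spring washer (64 mm diameter, 4 mm thick). Spindle and washer are oiled. The clip may enter from any side
- boss_top (a point): centre of the blue boss's top, on the spindle axis, 34 mm above the bench. The spindle is locked at a height that differs each time and is not reported: the washer's top at rest is 57 to 87 mm above the bench (find it by touch or sight). The head's underside is always 0.5 mm above the washer's top at rest, so the washer must be pushed 5 to 8 mm down to let the 5 mm thick clip in
- washer (a joint): how far the brass spring washer is pushed down, m: 0 at rest, stop at 0.012 (never press past 0.0095); the spring needs about 2 N to start and 0.8 N more per mm (6 N at 5 mm). With the clip seated and let go it reads about 0.0045. Washer, head and neck contacts on the clip must together stay under 40 N: once seated, stop at a push of 6 to 10 N
- clip_grip (a point): centre of the upright red grip of the loose steel clip (about 70 g), 28 mm above the clip's underside: grasp here, across y. Grip 24 mm long (x), 12 mm wide (y), from 4 to 43 mm above the clip's underside. The clip lies flat, z up; its mouth opens towards its +x
- clip_seat (a point): centre of the clip's mouth, 38 mm ahead (+x) of the grip, 2.5 mm above the underside; must end on the spindle axis. Two round sprung arms reach 20.5 mm ahead of it, 32 mm wide over the tips, and narrow to a 12 mm gap 6.5 mm ahead. Pushed in +x they spread over the neck (push 6 to 12 N), snap past, and the clip's solid back then meets the neck
- crucible: small white crucible standing on the bench, 44 mm diameter, 37 mm high, origin under its centre; leave alone
- tin: round sample tin with lid, 54 mm diameter, 58 mm high, origin under its centre; leave alone
- mortar_cube: grey mortar cube, 40 mm, origin under its centre; leave alone
Things that resemble listed ones, but are neither listed nor needed, are in the scene too. Of the things that look like the mixer_stand, take the one that is nearest to the robot's base at the start. Several things look just like the part that bears clip_grip: the one meant starts farthest to the robot's left.

How it is judged:
By the outcome, as a careful person would: the job done as asked, in the order asked, and still so for the second after the job is handed in, with the robot touching nothing.
It also fails if it takes over 64 s, if anything falls off the work surface, if the arm or the gripper's body presses on something with over 40 N, if the wrist force passes 120 N, or if a joint passes its speed limit or range.

ROBOT

A 6-joint arm with a two-finger parallel gripper is mounted at the origin on a cart in front of the work surface, level with it; the furniture and walls round the work are solid. World frame = base frame: x ahead of the robot, y to its left, z up, the work surface at z = 0. Lengths are in m, angles in rad, forces in N, time in s.
With the tool pointing down it reaches from about 0.35 to 0.975 m from the base axis. Payload 4.9 kg.
Tool frame: the origin (TCP) lies on the centre line of the jaws, within the pads' length; the fingertips stand 11 mm ahead of it and the grasp point (between the pads) lies 8 mm behind it; z points along the fingers, y is the line along which they close (so a half turn about z gives the same grasp; the last joint's range is limited). The gripper opens to 85 mm and grips with 20 to 120 N. Pads are 22 mm wide; open, the fingers measure 114 mm over their backs; the gripper's body (76 mm by 85 mm) begins 54 mm behind the grasp point. The pads swing forward as they close: fully open they stand 13 mm farther back than shut.
Start: joints at [-1.469, 0.053, 1.613, -0, 1.476, -0.119], TCP at [0.137, -0.61, 0.242] pointing down, gripper open.
Joint ranges: [-3.01, 3.01], [-1.01, 2.22], [0.06, 2.58], [-1.02, 4.17], [0.09, 2.62], [-3.14, 3.14]. Speed limits (rad/s): [2.57, 2.57, 3.14, 3.14, 3.14, 3.14].

INTERFACE

Orientations are given as a rotation vector (axis times angle).
In Python, from bench import sensors, optics, ticket gives the robot as it stands.
- The arm moves only by the tool carry_out, never from a script. Its arguments are lists of equal length, an entry for each row: "linear": the shift along the world's x, y, z in m, a list of three; "roll": the turn about the world's z in rad. A call has exactly 8 rows; each row shifts and turns the commanded pose from where the row before left it; what a row does not reach is not made up. A row lasts 1/12 s, in which the tool goes at most 41.7 mm and 7.16 degrees, less where a joint would pass 70% of its speed; a pose out of reach is approached as far as the arm can. A call with a gripper value outside its range is refused whole. "claw" is the finger opening in m, from 0 to 0.0854, set as the call begins (left out, the last holds). The fingers move at their own pace and stop on an object; the grip force is fixed at half the most. Time passes only in rows, so rows that do not move let the fingers close, or fill a call up. It gives the time, the measured TCP pose, the force, the opening and the grip force at its end, in the units of the state.
- sensors.observe(): the state, without advancing time (a new reading comes with each control period).
- optics.read_camera(name): name is "scene" or "top" or "wrist"; returns a dict with "image" (400x640x3 uint8, red, green, blue), "fx", "fy", "cx", "cy" (pixels), "pose" (4x4, takes a point from camera to world coordinates). Camera axes: x right, y up, looking along -z (the intrinsics and any distortion apply to the point x, -y, -z); pixel columns grow to the right and rows downward; lengths in m; the calibration is good to about 2 mm. A picture is of the moment at which its call begins. There is no depth.
- ticket.finish_job(): hands the job in; it is judged then, once.
Trained networks look in a picture, given as the dict that the camera call returned (one of the last four; its "shot" number tells which), for a name from the list of things; names that differ only in an ending like _2 or _b are one class to them, and where a whole thing is asked for, a point or a joint stands for the part that bears it (a point fixed in the world has none). Each returns a list of dicts, best first, with "confidence" (0 to 1); they miss things now and then, are a little off and sometimes report something else, mostly with a low value. They report only what shows in the picture. A call takes as long as a camera call. They do not tell look-alikes from the thing itself.
- optics.search_frame(picture, label): "rect" ([left, top, right, bottom] as shares, 0 to 1, of the picture: columns of its width, rows of its height, round what is visible of it).
- optics.trace(picture, label): "region" (400x640 bool, what is visible of it) and "rect" ([left, top, right, bottom] as shares, 0 to 1, of the picture: columns of its width, rows of its height, round what is visible of it).
The state is a dict: "clock": time; "q": joint angles; "dq": joint speeds; "joint_torque": joint torques, N m; "tool_pos": TCP position; "eef_rot": TCP orientation; "force": force on the tool from outside, world axes, zero at the start; "wrist_torque": the same for the moment, N m; "gripper_width": finger opening in m; "gripper_force": force on a finger pad.
Only numpy, scipy, OpenCV 4.12 (cv2) and the standard library are available. Lean on these libraries where they do the work, as an engineer would, in place of code of your own. Each camera call takes 0.05 s, during which the arm holds its last target. There are 200 camera calls.

## Working session

There is one attempt and no reset: what is moved stays moved. The work goes in short steps, Python scripts to look and compute and a tool call to move; the robot and the scene stay as the last step left them, time stands still between calls to the robot, and variables do not carry over. Pictures are saved under pics/ and viewed, at most 10 in all, crops included, and the job is handed in when it is done.

Besides the shell and the picture viewer there is one more tool, called after ">>>" as name(argument=value, ...) on one line, values as JSON. carry_out: Moves the arm, as the interface text tells. Its arguments: {"type":"object","properties":{"linear":{"type":"array"},"roll":{"type":"array"},"claw":{"type":"number"}},"required":["linear","roll"]}

```bash
ls; mkdir -p pics; cat > h.py <<'E'
import numpy as np,cv2
from bench import sensors,optics,ticket
def cam(n,save=None):
    p=optics.read_camera(n)
    if save: cv2.imwrite('pics/'+save,p['image'][:,:,::-1])
    return p
def ray(p,u,v):
    d=np.array([(u-p['cx'])/p['fx'],-(v-p['cy'])/p['fy'],-1.]); T=np.array(p['pose']); return T[:3,3],T[:3,:3]@d
def hit(p,u,v,z):
    o,d=ray(p,u,v); return o+d*(z-o[2])/d[2]
def proj(p,X):
    T=np.array(p['pose']); c=T[:3,:3].T@(np.array(X)-T[:3,3]); return np.array([p['cx']+p['fx']*c[0]/-c[2],p['cy']-p['fy']*c[1]/-c[2]])
E
python3 - <<'E'
from h import *
np.set_printoptions(precision=3,suppress=True)
for n in ['top','scene']:
    p=cam(n,n+'1.png'); print(n,[k for k in p],p['fx'],p['cx'],p['cy'],np.array(p['pose']), {k:p[k] for k in p if 'dist' in k})
    for l in ['mixer_stand','washer','clip_grip','crucible','tin','mortar_cube']:
        for r in optics.search_frame(p,l):
            a=np.array(r['rect'])*[640,400,640,400]; print(l,round(r['confidence'],2),a.round(1),hit(p,(a[0]+a[2])/2,(a[1]+a[3])/2,0.02))
s=sensors.observe();print(s)
E
```

```text
pics
top ['image', 'fx', 'fy', 'cx', 'cy', 'pose', 'shot'] 433.18450107677853 318.67957119273086 197.81499561228117 [[ 0.027  0.993 -0.115  0.452]
 [-0.999  0.025 -0.023  0.021]
 [-0.02   0.116  0.993  0.994]
 [ 0.     0.     0.     1.   ]] {}
mixer_stand 0.74 [163.4 166.5 213.6 217.1] [0.572 0.34  0.02 ]
mixer_stand 0.65 [273.2 173.3 324.  229.3] [0.556 0.088 0.02 ]
washer 0.88 [280.  185.8 309.8 217.1] [0.556 0.096 0.02 ]
washer 0.67 [168.4 178.7 196.1 204.6] [0.572 0.355 0.02 ]
clip_grip 0.67 [424.4 235.8 458.4 249.7] [ 0.472 -0.233  0.02 ]
clip_grip 0.6 [380.4 225.8 397.3 247.6] [ 0.482 -0.116  0.02 ]
crucible 0.57 [426.8 153.4 448.4 175.4] [ 0.649 -0.225  0.02 ]
crucible 0.2 [366.1 128.3 394.1 159. ] [ 0.694 -0.094  0.02 ]
tin 0.87 [364.9 129.6 392.9 159.8] [ 0.691 -0.092  0.02 ]
mortar_cube 0.97 [213.  121.2 239.9 147.8] [0.708 0.26  0.02 ]
scene ['image', 'fx', 'fy', 'cx', 'cy', 'pose', 'shot'] 490.8606396134379 315.1596505056426 203.77409481784446 [[-0.812  0.39  -0.435  0.006]
 [-0.584 -0.533  0.612  0.844]
 [ 0.008  0.751  0.66   0.922]
 [ 0.     0.     0.     1.   ]] {}
mi
[... 569 characters left out ...]
05.6 158.3 322.4 182.6] [ 0.691 -0.113  0.02 ]
mortar_cube 0.83 [214.7 227.3 231.3 251.5] [0.709 0.26  0.02 ]
mortar_cube 0.54 [339.6 151.8 354.3 167.5] [ 0.641 -0.218  0.02 ]
mortar_cube 0.42 [304.4 158.2 319.5 183.5] [ 0.695 -0.108  0.02 ]
{'clock': 0.7, 'q': array([-1.469,  0.053,  1.613, -0.   ,  1.476, -0.119]), 'dq': array([-0.002,  0.   , -0.001,  0.001, -0.001, -0.001]), 'joint_torque': array([  0.002, -39.355, -37.037,   0.   ,   0.   ,   0.   ]), 'tool_pos': array([ 0.137, -0.61 ,  0.242]), 'eef_rot': array([ 3.122,  0.346, -0.   ]), 'force': array([ 0.872, -0.066, -0.707]), 'wrist_torque': array([ 0.021, -0.07 ,  0.034]), 'gripper_force': 0.0, 'gripper_width': 0.08515779274856286}
```

```bash
cd pics; python3 - <<'E'
import cv2
a=cv2.imread('top1.png');c=cv2.resize(a[110:265,140:480],None,fx=2.35,fy=2.35,interpolation=2)
cv2.imwrite('c1.png',c)
E
```

```text
(no output)
```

View pics/c1.png

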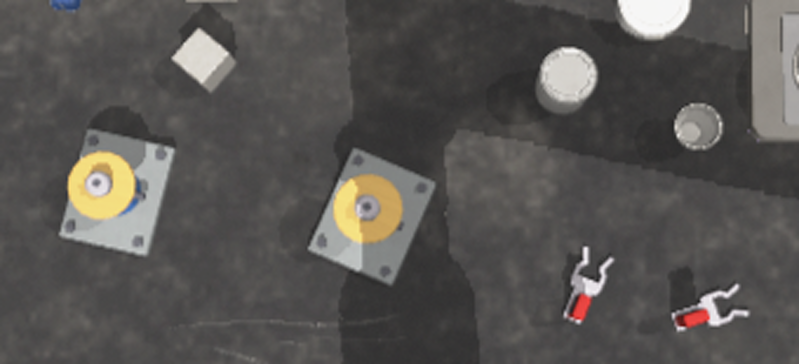

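View pics/scene1.png

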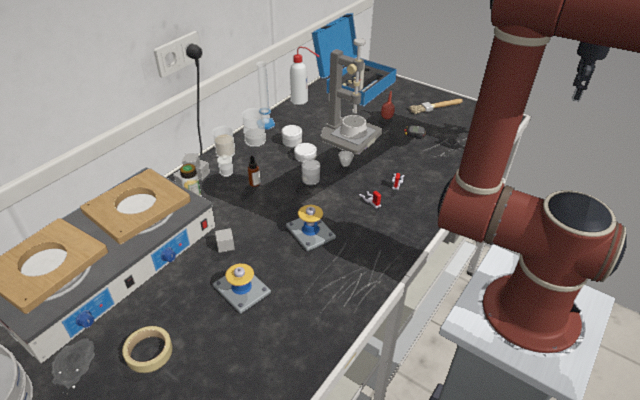

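The crop shows two stands; the nearer one is at crop (367,207), about (0.556, 0.09). It also shows two clips; the left one has its grip at crop (578,305) and its mouth pointing up and slightly right, yaw about -0.4. The scene picture confirms this.

>>> carry_out(linear=[[0.019, 0.03, 0], [0.019, 0.03, 0], [0.019, 0.03, 0], [0.019, 0.03, 0], [0.019, 0.03, 0], [0.019, 0.03, 0], [0.019, 0.03, 0], [0.019, 0.03, 0]], roll=[-0.039, -0.039, -0.039, -0.039, -0.039, -0.039, -0.039, -0.039])

```text
clock: 1.37
tool_pos: [0.2895, -0.3683, 0.2425]
eef_rot: [3.138, -0.147, 0.001]
force: [1.2, -0.7, -0.8]
gripper_width: 0.0853
gripper_force: 0.0
```

>>> carry_out(linear=[[0.019, 0.03, 0], [0.019, 0.03, 0], [0.019, 0.03, 0], [0.019, 0.03, 0], [0.019, 0.03, 0], [0.019, 0.03, 0], [0.019, 0.03, 0], [0.019, 0.03, 0]], roll=[-0.039, -0.039, -0.039, -0.039, -0.039, -0.039, -0.039, -0.039])

```text
clock: 2.03
tool_pos: [0.4416, -0.1282, 0.2427]
eef_rot: [3.077, -0.632, 0.002]
force: [0.4, -0.0, -0.2]
gripper_width: 0.0855
gripper_force: 0.0
```

```bash
python3 - <<'E'
from h import *
np.set_printoptions(precision=4,suppress=True)
p=cam('wrist','w1.png');print(sensors.observe()['tool_pos'],sensors.observe()['eef_rot'],np.array(p['pose']),p['fx'])
for l in ['clip_grip','mixer_stand']:
  for r in optics.trace(p,l):
    a=np.array(r['rect'])*[640,400,640,400]; print(l,r['confidence'],a)
t=cam('top')
for r in optics.trace(t,'clip_grip'): print(np.array(r['rect'])*[640,400,640,400])
E
```

```text
[ 0.4438 -0.1235  0.2427] [-3.0742  0.6249 -0.0036] [[-0.3948  0.8874  0.238   0.5015]
 [-0.9188 -0.3818 -0.1005 -0.155 ]
 [ 0.0017 -0.2584  0.966   0.3743]
 [ 0.      0.      0.      1.    ]] 356.21723123931866
clip_grip 0.98 [370.816  57.2   439.424 122.52 ]
clip_grip 0.78 [269.632  85.8   308.224 163.12 ]
mixer_stand 0.6 [  1.024  93.4   131.776 198.68 ]
mixer_stand 0.41 [267.776  88.08  303.808 162.92 ]
```

View pics/w1.png

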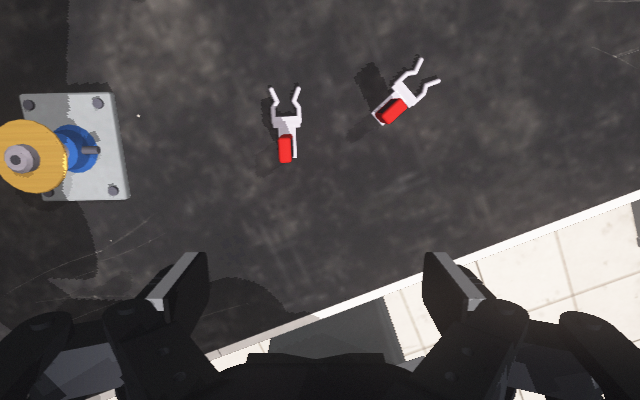

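The clip lies nearly vertical in the image: red grip at (285,150), tips at (271,90) and (298,88). The stand's head is at (18,158).

```bash
python3 - <<'E'
from h import *
np.set_printoptions(precision=4,suppress=True)
p=cam('wrist');R=p['image'].astype(int)
m=(R[...,0]>150)&(R[...,1]<90)&(R[...,2]<90);m[:, 340:]=0
c=np.argwhere(m)[:,::-1];print(len(c),c.min(0),c.max(0))
r=cv2.minAreaRect(c.astype(np.float32));b=cv2.boxPoints(r);print(b)
W=np.array([hit(p,*x,.043) for x in b]);print(W)
mid=hit(p,*r[0],.043);e=W[1]-W[0];f=W[2]-W[1];print(mid,np.linalg.norm(e),np.linalg.norm(f),np.arctan2(e[1],e[0]),np.arctan2(f[1],f[0]))
t=[hit(p,*x,.003) for x in [(270.5,90),(298.5,88)]];print(t,np.mean(t,0),np.linalg.norm(t[0]-t[1]))
d=np.mean(t,0)-mid;print('yaw',np.arctan2(d[1],d[0]),np.hypot(d[0],d[1]))
cv2.imwrite('pics/c2.png',cv2.resize(p['image'][75:175,240:340,::-1],None,fx=6,fy=6,interpolation=cv2.INTER_CUBIC))
# stand: washer from cams
for n in ['top','scene']:
    q=cam(n)
    for k in optics.trace(q,'washer'):
        g=k['region'].astype(np.uint8);cs=max(cv2.findContours(g,0,2)[0],key=cv2.contourArea);E=cv2.fitEllipse(cv2.convexHull(cs));print(n,k['confidence'],E,[hit(q,*E[0],z)[:2] for z in (.055,.07,.085)])
E
```

```text
300 [276 137] [289 162]
[[275.6769 137.1846]
 [287.7508 136.5138]
 [289.1415 161.5477]
 [277.0677 162.2185]]
[[ 0.4868 -0.1119  0.043 ]
 [ 0.483  -0.1224  0.043 ]
 [ 0.4614 -0.114   0.043 ]
 [ 0.4652 -0.1034  0.043 ]]
[ 0.4742 -0.113   0.043 ] 0.011124233782622823 0.023185204599043985 -1.919321625038045 2.77456455586294
[array([ 0.5294, -0.1212,  0.003 ]), array([ 0.5202, -0.1477,  0.003 ])] [ 0.5248 -0.1344  0.003 ] 0.02798201834144759
yaw -0.40168016053738775 0.054967278611132805
top 0.76 ((182.5741729736328, 187.71994018554688), (28.876291275024414, 30.093158721923828), 89.64537048339844) [array([0.5762, 0.3424]), array([0.5743, 0.3373]), array([0.5723, 0.3322])]
top 0.65 ((295.8932800292969, 198.29443359375), (29.010740280151367, 29.63942527770996), 69.8863525390625) [array([0.5591, 0.0918]), array([0.5574, 0.0907]), array([0.5557, 0.0896])]
scene 0.83 ((310.3132019042969, 213.1705322265625), (16.941951751708984, 24.519489288330078), 89.0750961303711) [array([0.565 , 0.0785]), array([0.5554, 0.0917]), array([0.5457, 0.105 ])]
scene 0.69 ((239.60508728027344, 273.9264831542969), (21.247575759887695, 27.917312622070312), 79.3976821899414) [array([0.574 , 0.3413]), array([0.5642, 0.35  ]), array([0.5543, 0.3587])]
```

View pics/c2.png

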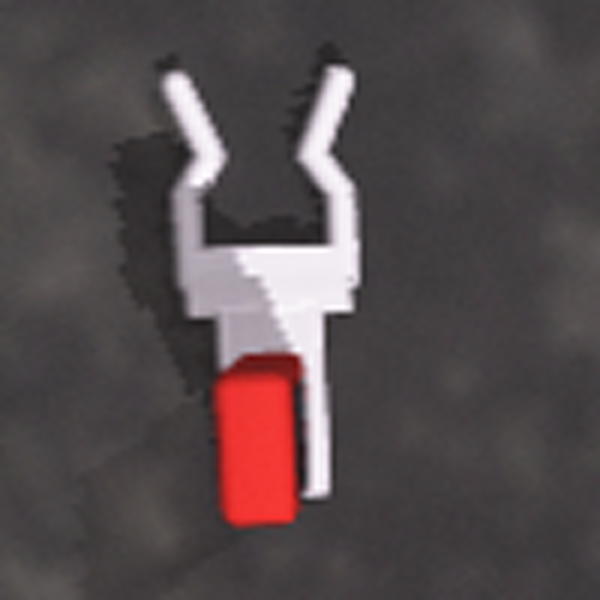

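>>> carry_out(linear=[[0.005, 0.002, -0.024], [0.005, 0.002, -0.024], [0.005, 0.002, -0.024], [0.005, 0.002, -0.024], [0.005, 0.002, -0.024], [0.004, 0.001, -0.023], [0, 0, 0], [0, 0, 0]], roll=[0, 0, 0, 0, 0, 0, 0, 0], claw=0.05)

```text
clock: 3.2
tool_pos: [0.4687, -0.119, 0.0982]
eef_rot: [-3.077, 0.63, 0.005]
force: [-0.9, -0.3, -0.1]
gripper_width: 0.0496
gripper_force: 0.0
```

```bash
python3 - <<'E'
from h import *
np.set_printoptions(precision=4,suppress=True)
p=cam('wrist','w3.png');s=sensors.observe();print(s['tool_pos'],s['eef_rot'],s['force'])
R=p['image'].astype(int)
m=(R[...,0]>150)&(R[...,1]<90)&(R[...,2]<90)
for k in optics.trace(p,'clip_grip'): print(k['confidence'],np.array(k['rect'])*[640,400,640,400])
n,l,st,cc=cv2.connectedComponentsWithStats(m.astype(np.uint8));print(st,cc)
print([proj(p,(.473,-.1125,.043)),proj(p,s['tool_pos'])])
E
```

```text
[ 0.4699 -0.1194  0.0999] [ 3.0776 -0.6303  0.0002] [ 0.1656 -0.9645  0.6252]
[[     0      0    640    400 254193]
 [   471    131      1      1      1]
 [   481    133      1      1      1]
 [   486    134      1      1      1]
 [   492    135      1      1      1]
 [   464    136     45     43    951]
 [   446    163      1      1      1]
 [   306    186      1      1      1]
 [   287    191     23     50    850]] [[318.9458 199.5918]
 [471.     131.    ]
 [481.     133.    ]
 [486.     134.    ]
 [492.     135.    ]
 [485.9779 157.654 ]
 [446.     163.    ]
 [306.     186.    ]
 [298.0729 219.2318]]
[array([298.9876, 223.0804]), array([311.9845, 270.3968])]
```

View pics/w3.png

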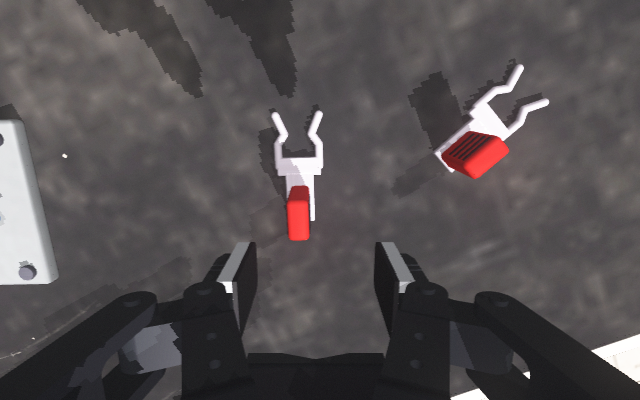

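>>> carry_out(linear=[[0.005, 0.006, 0], [0, 0, -0.02], [0, 0, -0.02], [0, 0, -0.02], [0, 0, -0.012], [0, 0, -0.007], [0, 0, 0], [0, 0, 0]], roll=[0, 0, 0, 0, 0, 0, 0, 0])

```text
clock: 3.97
tool_pos: [0.4755, -0.113, 0.0211]
eef_rot: [3.078, -0.629, 0.002]
force: [-0.5, 0.3, 0.2]
gripper_width: 0.05
gripper_force: 0.0
```

>>> carry_out(linear=[[0, 0, 0], [0, 0, 0], [0, 0, 0], [0, 0, 0], [0, 0, 0], [0, 0, 0], [0, 0, 0], [0, 0, 0]], roll=[0, 0, 0, 0, 0, 0, 0, 0], claw=0.0)

```text
clock: 4.63
tool_pos: [0.4759, -0.1132, 0.0215]
eef_rot: [3.078, -0.629, 0.003]
force: [-0.7, 0.4, 5.4]
gripper_width: 0.0108
gripper_force: 59.1
```

>>> carry_out(linear=[[0, 0, 0.005], [0, 0, 0.015], [0, 0, 0.03], [0, 0, 0.035], [0, 0.01, 0.035], [0, 0.015, 0.009], [0, 0.02, 0], [0, 0.02, 0]], roll=[0, 0, 0, 0, 0.05, 0.05, 0.05, 0.05])

```text
clock: 5.3
tool_pos: [0.4752, -0.0475, 0.1507]
eef_rot: [3.125, -0.316, 0.003]
force: [-0.6, 0.6, -0.8]
gripper_width: 0.0112
gripper_force: 58.4
```

>>> carry_out(linear=[[0, 0.025, 0], [0, 0.025, 0], [0, 0.025, 0], [0, 0.025, 0], [0, 0.02, 0], [0, 0.014, 0], [0, 0.005, 0], [0, 0, 0]], roll=[0.05, 0.05, 0.05, 0.053, 0, 0, 0, 0])

```text
clock: 5.97
tool_pos: [0.4743, 0.0919, 0.1488]
eef_rot: [3.141, 0.003, -0.002]
force: [0.2, -0.0, -1.1]
gripper_width: 0.0115
gripper_force: 58.5
```

```bash
python3 - <<'E'
from h import *
np.set_printoptions(precision=4,suppress=True)
p=cam('wrist','w4.png');s=sensors.observe();print(s['tool_pos'],s['eef_rot'],s['force'],s['gripper_width'])
print(np.array(p['pose']))
for k in optics.trace(p,'washer'):
  g=k['region'].astype(np.uint8);cs=max(cv2.findContours(g,0,2)[0],key=cv2.contourArea);E=cv2.fitEllipse(cv2.convexHull(cs));print(k['confidence'],E,[hit(p,*E[0],z) for z in (.055,.07,.085)])
print(proj(p,(.557,.091,.0825)),proj(p,s['tool_pos']))
E
```

```text
[0.4745 0.0912 0.1489] [ 3.141   0.0012 -0.0015] [ 0.8048 -0.6168 -1.1288] 0.011264483977436483
[[ 0.0009  0.9653  0.2612  0.5398]
 [-1.      0.0005  0.0017  0.0909]
 [ 0.0015 -0.2612  0.9653  0.2803]
 [ 0.      0.      0.      1.    ]]
0.55 ((320.8794250488281, 66.95062255859375), (115.0714340209961, 122.46387481689453), 3.590388536453247) [array([0.5601, 0.0872, 0.055 ]), array([0.5587, 0.0875, 0.07  ]), array([0.5574, 0.0877, 0.085 ])]
[314.4906  68.1398] [313.9306 269.7544]
```

View pics/w4.png

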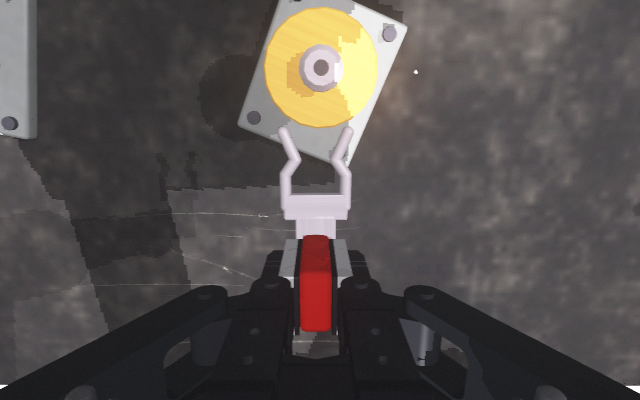

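>>> carry_out(linear=[[0.007, -0.003, 0], [0, 0, -0.01], [0, 0, -0.015], [0, 0, -0.014], [0, 0, -0.007], [0, 0, -0.005], [0, 0, 0], [0, 0, 0]], roll=[0, 0, 0, 0, 0, 0, 0, 0])

```text
clock: 6.73
tool_pos: [0.482, 0.0879, 0.0983]
eef_rot: [3.142, -0.001, -0.0]
force: [-0.2, -0.5, -0.3]
gripper_width: 0.0113
gripper_force: 58.5
```

```bash
python3 - <<'E'
from h import *
np.set_printoptions(precision=4,suppress=True)
p=cam('wrist','w5.png');s=sensors.observe();print(s['tool_pos'],s['force'])
q=cam('scene','s5.png')
i=q['image'][:,:,::-1];u,v=proj(q,(.53,.09,.08)).astype(int);print(u,v)
a=cv2.resize(i[v-45:v+45,u-55:u+55],None,fx=5,fy=5,interpolation=2)
b=cv2.resize(p['image'][0:300,220:420,::-1],(300,450),interpolation=2)
cv2.imwrite('pics/c5.png',cv2.resize(np.hstack([a,b]),None,fx=.93,fy=.93))
E
```

```text
[0.4824 0.0881 0.0989] [ 0.0795  1.     -0.6319]
318 213
```

View pics/c5.png

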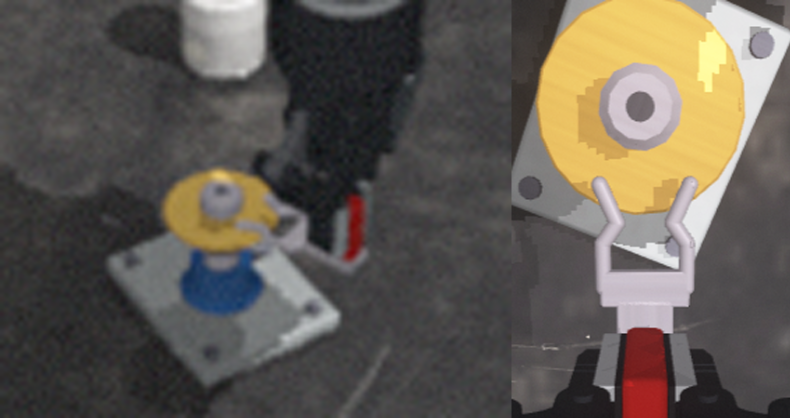

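>>> carry_out(linear=[[0.003, 0.001, -0.001], [0, 0, -0.001], [0, 0, -0.001], [0, 0, -0.001], [0, 0, -0.001], [0, 0, -0.001], [0, 0, 0], [0, 0, 0]], roll=[0, 0, 0, 0, 0, 0, 0, 0])

```text
clock: 7.5
tool_pos: [0.485, 0.0892, 0.0926]
eef_rot: [-3.142, 0.0, -0.001]
force: [-0.4, -0.3, 1.6]
gripper_width: 0.0113
gripper_force: 58.6
```

>>> carry_out(linear=[[0, 0, -0.001], [0, 0, -0.001], [0, 0, 0], [0, 0, 0], [0, 0, 0], [0, 0, 0], [0, 0, 0], [0, 0, 0]], roll=[0, 0, 0, 0, 0, 0, 0, 0])

```text
clock: 8.17
tool_pos: [0.4852, 0.0892, 0.0905]
eef_rot: [-3.142, 0.001, -0.001]
force: [0.1, -0.5, 2.9]
gripper_width: 0.0114
gripper_force: 58.8
```

>>> carry_out(linear=[[0, 0, -0.001], [0, 0, -0.001], [0, 0, 0], [0, 0, 0], [0, 0, 0], [0, 0, 0], [0, 0, 0], [0, 0, 0]], roll=[0, 0, 0, 0, 0, 0, 0, 0])

```text
clock: 8.83
tool_pos: [0.4851, 0.0892, 0.0885]
eef_rot: [-3.142, 0.0, -0.001]
force: [1.1, 0.8, 4.5]
gripper_width: 0.0115
gripper_force: 59.1
```

>>> carry_out(linear=[[0, 0, -0.001], [0, 0, -0.001], [0, 0, 0], [0, 0, 0], [0, 0, 0], [0, 0, 0], [0, 0, 0], [0, 0, 0]], roll=[0, 0, 0, 0, 0, 0, 0, 0])

```text
clock: 9.5
tool_pos: [0.4851, 0.0892, 0.0866]
eef_rot: [-3.142, 0.0, -0.001]
force: [-0.5, -0.5, 5.0]
gripper_width: 0.0113
gripper_force: 59.3
```

```bash
python3 - <<'E'
from h import *
F=[]
for i in range(10):
    cam('scene');s=sensors.observe();F.append([*s['tool_pos'],*s['force']])
print(np.mean(F,0).round(4),np.std(F,0).round(4))
E
```

```text
[ 0.4851  0.0892  0.0866 -0.7509  0.2493  6.0539] [0.     0.     0.     0.6215 0.3507 0.4712]
```

>>> carry_out(linear=[[0, 0, -0.0004], [0.002, 0, 0], [0.002, 0, 0], [0.002, 0, 0], [0.002, 0, 0], [0.002, 0, 0], [0, 0, 0], [0, 0, 0]], roll=[0, 0, 0, 0, 0, 0, 0, 0])

```text
clock: 10.67
tool_pos: [0.4946, 0.0892, 0.086]
eef_rot: [3.142, -0.0, -0.002]
force: [-1.7, 0.4, 6.4]
gripper_width: 0.0111
gripper_force: 59.4
```

>>> carry_out(linear=[[0.002, 0, 0], [0.002, 0, 0], [0.002, 0, 0], [0, 0, 0], [0, 0, 0], [0, 0, 0], [0, 0, 0], [0, 0, 0]], roll=[0, 0, 0, 0, 0, 0, 0, 0])

```text
clock: 11.33
tool_pos: [0.5006, 0.0892, 0.086]
eef_rot: [3.141, -0.0, -0.002]
force: [-2.1, -0.3, 6.1]
gripper_width: 0.0112
gripper_force: 59.4
```

```bash
python3 - <<'E'
from h import *
p=cam('wrist','w6.png');q=cam('scene')
u,v=proj(q,(.53,.09,.08)).astype(int)
a=cv2.resize(q['image'][v-45:v+45,u-55:u+55,::-1],None,fx=4,fy=4,interpolation=2)
b=cv2.resize(p['image'][0:300,220:420,::-1],(300,450),interpolation=2)[:360]
cv2.imwrite('pics/c6.png',np.hstack([a,b]))
E
```

```text
(no output)
```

View pics/c6.png

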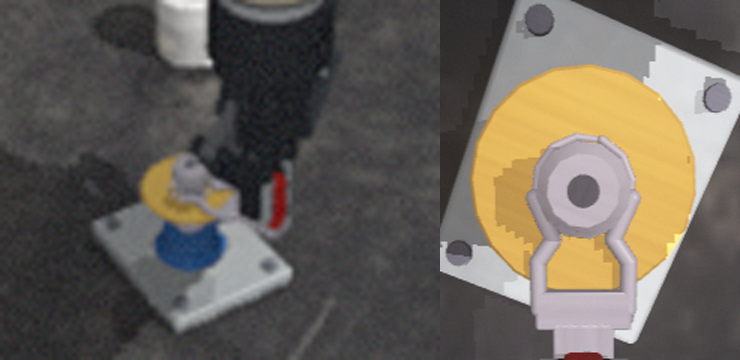

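The arms straddle the neck symmetrically: clip centre column 583, head centre 584. I'll keep pushing in.

>>> carry_out(linear=[[0.002, 0, 0], [0.002, 0, 0], [0.002, 0, 0], [0.001, 0, 0], [0.001, 0, 0], [0.001, 0, 0], [0, 0, 0], [0, 0, 0]], roll=[0, 0, 0, 0, 0, 0, 0, 0])

```text
clock: 12.1
tool_pos: [0.5073, 0.0892, 0.0847]
eef_rot: [3.141, -0.0, -0.011]
force: [-6.8, -0.6, 6.5]
gripper_width: 0.0108
gripper_force: 59.6
```

>>> carry_out(linear=[[0.001, 0, 0], [0.001, 0, 0], [0.001, 0, 0], [0, 0, 0], [0, 0, 0], [0, 0, 0], [0, 0, 0], [0, 0, 0]], roll=[0, 0, 0, 0, 0, 0, 0, 0])

```text
clock: 12.77
tool_pos: [0.5087, 0.0892, 0.084]
eef_rot: [3.141, 0.0, -0.018]
force: [-11.1, 0.1, 6.7]
gripper_width: 0.0113
gripper_force: 59.8
```

>>> carry_out(linear=[[0.001, 0, 0.0003], [0.001, 0, 0.0003], [0.001, 0, 0], [0, 0, 0], [0, 0, 0], [0, 0, 0], [0, 0, 0], [0, 0, 0]], roll=[0, 0, 0, 0, 0, 0, 0, 0])

```text
clock: 13.43
tool_pos: [0.5149, 0.0892, 0.0862]
eef_rot: [3.141, -0.0, -0.004]
force: [-2.5, -0.5, 5.8]
gripper_width: 0.0113
gripper_force: 59.5
```

>>> carry_out(linear=[[0.001, 0, 0], [0.001, 0, 0], [0.001, 0, 0], [0.001, 0, 0], [0, 0, 0], [0, 0, 0], [0, 0, 0], [0, 0, 0]], roll=[0, 0, 0, 0, 0, 0, 0, 0])

```text
clock: 14.1
tool_pos: [0.5201, 0.0892, 0.0868]
eef_rot: [3.142, -0.0, 0.001]
force: [-0.1, -0.4, 5.9]
gripper_width: 0.0114
gripper_force: 59.5
```

>>> carry_out(linear=[[0.001, 0, 0], [0.001, 0, 0], [0, 0, 0], [0, 0, 0], [0, 0, 0], [0, 0, 0], [0, 0, 0], [0, 0, 0]], roll=[0, 0, 0, 0, 0, 0, 0, 0])

```text
clock: 14.77
tool_pos: [0.5204, 0.0892, 0.0862]
eef_rot: [3.141, -0.0, -0.007]
force: [-5.6, 0.1, 8.6]
gripper_width: 0.0112
gripper_force: 59.9
```

>>> carry_out(linear=[[0.0006, 0, 0], [0.0006, 0, 0], [0, 0, 0], [0, 0, 0], [0, 0, 0], [0, 0, 0], [0, 0, 0], [0, 0, 0]], roll=[0, 0, 0, 0, 0, 0, 0, 0])

```text
clock: 15.43
tool_pos: [0.5206, 0.0892, 0.0859]
eef_rot: [3.141, 0.0, -0.011]
force: [-8.5, 0.2, 9.5]
gripper_width: 0.0108
gripper_force: 60.0
```

```bash
python3 - <<'E'
from h import *
p=cam('wrist','w7.png');q=cam('scene');print(sensors.observe()['force'])
u,v=proj(q,(.53,.09,.08)).astype(int)
a=cv2.resize(q['image'][v-45:v+45,u-55:u+55,::-1],None,fx=4,fy=4,interpolation=2)
b=cv2.resize(p['image'][0:300,220:420,::-1],(300,450),interpolation=2)[:360]
cv2.imwrite('pics/c7.png',np.hstack([a,b]))
E
```

```text
[-7.68022885  0.04555498  9.30795714]
```

View pics/c7.png

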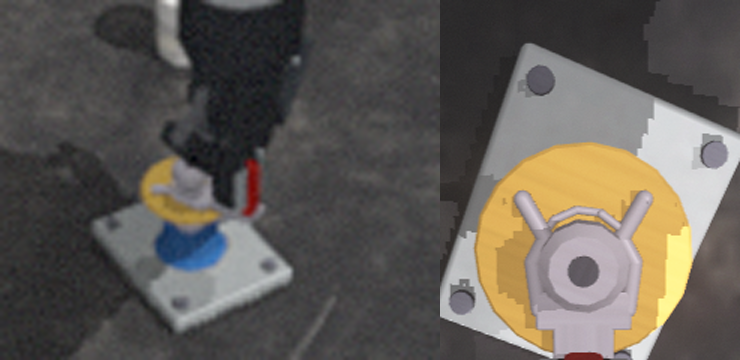

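The clip is seated: both tips are past the head and symmetric, at (522,197) and (645,197), and the back is at the head. Next I relax the push, let the clip rise against the head, then release.

>>> carry_out(linear=[[-0.001, 0, 0.0005], [-0.001, 0, 0.0005], [-0.0005, 0, 0.0005], [0, 0, 0], [0, 0, 0], [0, 0, 0], [0, 0, 0], [0, 0, 0]], roll=[0, 0, 0, 0, 0, 0, 0, 0])

```text
clock: 16.2
tool_pos: [0.5204, 0.0892, 0.0883]
eef_rot: [3.142, -0.0, -0.001]
force: [-3.1, -0.7, 6.4]
gripper_width: 0.0111
gripper_force: 59.3
```

>>> carry_out(linear=[[0, 0, 0.0005], [0, 0, 0.0005], [0, 0, 0], [0, 0, 0], [0, 0, 0], [0, 0, 0], [0, 0, 0], [0, 0, 0]], roll=[0, 0, 0, 0, 0, 0, 0, 0])

```text
clock: 16.87
tool_pos: [0.5204, 0.0892, 0.0889]
eef_rot: [3.142, -0.0, -0.001]
force: [-2.2, -0.1, 5.2]
gripper_width: 0.0108
gripper_force: 59.2
```

>>> carry_out(linear=[[0, 0, 0.0005], [0, 0, 0.0003], [0, 0, 0], [0, 0, 0], [0, 0, 0], [0, 0, 0], [0, 0, 0], [0, 0, 0]], roll=[0, 0, 0, 0, 0, 0, 0, 0])

```text
clock: 17.53
tool_pos: [0.5204, 0.0892, 0.0893]
eef_rot: [3.142, -0.0, -0.001]
force: [2.3, 0.2, -4.3]
gripper_width: 0.0112
gripper_force: 58.3
```

>>> carry_out(linear=[[0, 0, -0.0003], [0, 0, 0], [0, 0, 0], [0, 0, 0], [0, 0, 0], [0, 0, 0], [0, 0, 0], [0, 0, 0]], roll=[0, 0, 0, 0, 0, 0, 0, 0])

```text
clock: 18.2
tool_pos: [0.5204, 0.0892, 0.0893]
eef_rot: [-3.142, 0.0, 0.001]
force: [2.1, 0.4, -5.2]
gripper_width: 0.0112
gripper_force: 58.3
```

>>> carry_out(linear=[[0, 0, 0], [0, 0, 0], [0, 0, 0], [0, 0, 0], [0, 0, 0], [0, 0, 0], [0, 0, 0], [0, 0, 0]], roll=[0, 0, 0, 0, 0, 0, 0, 0], claw=0.03)

```text
clock: 18.87
tool_pos: [0.5206, 0.0892, 0.0895]
eef_rot: [3.142, -0.0, 0.0]
force: [-0.9, -0.1, 0.5]
gripper_width: 0.0298
gripper_force: 0.0
```

>>> carry_out(linear=[[0, 0, 0.005], [0, 0, 0.01], [0, 0, 0.015], [0, 0, 0.02], [0, 0, 0.02], [0, 0, 0.02], [0, 0, 0], [0, 0, 0]], roll=[0, 0, 0, 0, 0, 0, 0, 0])

```text
clock: 19.53
tool_pos: [0.5217, 0.0892, 0.1818]
eef_rot: [-3.141, 0.0, -0.007]
force: [0.3, 0.5, -1.1]
gripper_width: 0.0302
gripper_force: 0.0
```

```bash
python3 - <<'E'
from h import *
p=cam('wrist','w8.png');q=cam('scene');print(sensors.observe()['force'])
u,v=proj(q,(.54,.09,.08)).astype(int)
a=cv2.resize(q['image'][v-45:v+45,u-55:u+55,::-1],None,fx=4,fy=4,interpolation=2)
b=cv2.resize(p['image'][0:240,220:420,::-1],(300,360),interpolation=2)
cv2.imwrite('pics/c8.png',np.hstack([a,b]))
E
```

```text
[-0.28481065 -0.23749616 -0.08749253]
```

View pics/c8.png

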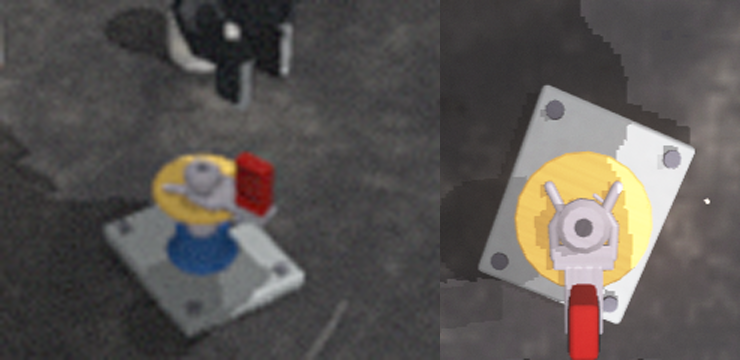

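The clip sits level round the spindle on its own, and the gripper is clear of it.

```bash
python3 -c "
from h import *
print(ticket.finish_job())"
```

```text
the job is handed in; nothing more can be done
None
```

The clip is snapped into the groove and seated round the spindle, and the arm has let go and moved clear; the job was handed in at about 20 s, with the final pictures showing it seated but no verdict returned.

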